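# Fit the ware boards into the drying frame and load the beakers

### The job

Wind the frame's crank a full turn anticlockwise to draw the lock bar back, fit both ware boards into the frame's bays (hook one end under the fixed lip nearest the robot, then lower the other end until the board lies flat on the bay floor), and wind the crank a full turn back until the bar is fully home over the boards. Stand every beaker upright on the boards to dry. Leave the wooden rib, glaze jar and clay stamp where they are.

Things in the scene. Friction and masses are not known exactly. Their poses are not given: they have to be found in the camera images.
- frame: Fixed wooden frame with two open bays side by side, 222 (x) x 240 mm (y), 40 mm high at most. Origin on the table, midway between the bay centres; x from lip to lock bar (away from the robot), y to the left. Aluminium lip along its near (-x) end, steel lock bar along its far end, crank box (100 x 100 mm, 40 mm high) against its left (+y) side.
- bay_left (a point): Left bay seen from the robot: centre of its floor, 12 mm above the table; x from lip to lock bar, y to the left, z up. A pocket 176 (x) x 102 mm (y); side and far walls rise 14 mm above its floor. At the near (-x) end the lip overhangs the bay by 12 mm (x = -88 to -76 mm), its underside 20 mm and its top 28 mm above the bay floor.
- bay_right (a point): Right bay seen from the robot: centre of its floor, 12 mm above the table; x from lip to lock bar, y to the left, z up. A pocket 176 (x) x 102 mm (y); side and far walls rise 14 mm above its floor. At the near (-x) end the lip overhangs the bay by 12 mm (x = -88 to -76 mm), its underside 20 mm and its top 28 mm above the bay floor.
- bar_edge (a point): Middle of the robot-side edge of the steel lock bar, 40 mm deep and 240 mm wide, across the far ends of both bays, 16 to 24 mm above the bay floors. Locked, it overhangs the bays by 12 mm (edge 76 mm from the bay centres); drawn back fully it is 16 mm farther away and leaves the bays free. Driven only by the crank.
- crank (a joint): Angle of the crank, rad, seen from above: 0 = bar locked, growing anticlockwise to 6.28 = bar fully drawn back; stops at both ends, one full turn apart. It stays where it is left; turning takes about 0.15 N m. It starts at or near locked.
- crank_axis (a point): Axis of the crank wheel (a dark steel disc of 56 mm radius, vertical axis), at the disc's top face, 60 mm above the table. Axes as the frame's.
- handle_mid (a point): Grip point on the crank's upright wooden handle, 31 mm above the disc's top: a round peg 23 mm in diameter, 56 mm tall, top 117 mm above the table, 42 mm from the crank axis. At crank angle 0 (and 6.28) it lies on the robot's side (-x of the frame) of the axis. It spins freely on its own pin: a gripper can hold it without turning its wrist.
- board_a: Loose flat plywood ware board, 170 (its x) x 96 (y) x 12 mm thick, 0.28 kg. A dark grip batten stands across its middle: 12 mm thick (x), 60 mm long (y), its top 46 mm above the board's underside. Origin at the centre of the underside, z up. The same both ways round; either board fits either bay.
- board_b: Loose flat plywood ware board, 170 (its x) x 96 (y) x 12 mm thick, 0.28 kg. A dark grip batten stands across its middle: 12 mm thick (x), 60 mm long (y), its top 46 mm above the board's underside. Origin at the centre of the underside, z up. The same both ways round; either board fits either bay.
- beaker_1: Beaker of buff clay, open at the top, straight-sided: 54 mm outside diameter, 62 mm tall, wall 5 mm, 0.18 kg; starts upright on the table. Origin at the centre of its underside, z up out of its mouth. May be absent.
- beaker_2: Beaker of buff clay, open at the top, straight-sided: 54 mm outside diameter, 62 mm tall, wall 5 mm, 0.18 kg; starts upright on the table. Origin at the centre of its underside, z up out of its mouth. May be absent.
- beaker_3: Beaker of buff clay, open at the top, straight-sided: 54 mm outside diameter, 62 mm tall, wall 5 mm, 0.18 kg; starts upright on the table. Origin at the centre of its underside, z up out of its mouth. May be absent.
- beaker_4: Beaker of buff clay, open at the top, straight-sided: 54 mm outside diameter, 62 mm tall, wall 5 mm, 0.18 kg; starts upright on the table. Origin at the centre of its underside, z up out of its mouth. May be absent.
- wooden_rib: Flat dark wooden scraping rib, 100 x 55 x 8 mm, lying on the table between robot and frame; leave alone. Origin at the centre of its underside.
- glaze_jar: White closed jar, 68 mm diameter, 80 mm tall; leave alone. Origin under its centre.
- clay_stamp: Wooden stamp, 60 mm diameter foot, 60 mm tall; leave alone. Origin under its centre.
Things that resemble listed ones, but are neither listed nor needed, are in the scene too. Leave any pink look-alike of the beaker_1 alone.

How it is judged:
By the outcome, as a careful person would: the job done as asked, in the order asked, and still so for the second after the job is handed in, with the robot touching nothing.
Of beaker_1, beaker_2, beaker_3, beaker_4 only 2 to 4 are there at a start; the rules pass over those that are not, and their reading is None.
At some moment in a run one of beaker_1, beaker_2, beaker_3, beaker_4 may be knocked a few centimetres aside while the robot is not near it.
It also fails if it takes over 210 s, if anything falls off the work surface, if the arm or the gripper's body presses on something with over 40 N, if the wrist force passes 120 N, or if a joint passes its speed limit or range.

### The arm

A 6-joint arm with a two-finger parallel gripper is mounted at the origin on the work surface. World frame = base frame: x ahead of the robot, y to its left, z up, the work surface at z = 0. Lengths are in mm, angles in degrees, forces in N, time in s.
With the tool pointing down it reaches from about 350 to 850 mm from the base axis. Payload 8.1 kg.
Tool frame: the origin (TCP) lies on the centre line of the jaws, within the pads' length; the fingertips stand ctrl.tips_ahead ahead of it and the grasp point (between the pads) lies 8 mm behind it (ctrl.tips_ahead is the distance from the TCP to the fingertips, in mm); z points along the fingers, y is the line along which they close (so a half turn about z gives the same grasp; the last joint's range is limited). The gripper opens to 93 mm and grips with 3 to 60 N. Pads are 15 mm wide; open, the fingers measure 128 mm over their backs; the gripper's body (75 mm by 188 mm) begins 65 mm behind the grasp point.
Start: joints at [-79.091, 7.471, 85.268, -0, 87.261, -4.893], TCP at [163.41, -577.323, 229.635] pointing down, gripper open.
Joint ranges: [-169.43, 169.43], [-51.17, 129.36], [1.28, 143.12], [-76.62, 256.62], [0, 156.53], [-152.29, 152.29]. Speed limits (degrees/s): [136.94, 136.94, 159.86, 180, 180, 180].

### API

Orientations are given as a 3x3 rotation matrix whose columns are the frame's x, y, z axes.
In Python, from cell import ctrl, kin, imaging gives the robot as it stands. The module is installed in compiled form; this text tells all that it offers. Calls block until the motion is done:
- ctrl.reach(position, orientation): joint-space move of the TCP to a pose.
- ctrl.movel(position, attitude=None, speed=150, force_limit=None): straight line of the TCP; attitude=None keeps the orientation; speed is the mean speed in mm/s. With force_limit (N) it stops when the force on the tool has changed by that much, and returns True; else False.
- ctrl.movej(angles): joint-space move.
- ctrl.grip(opening, force=None): opening from 0.0 (shut) to 1.0 (fully open); force is the grip in N (None keeps the last); returns when the fingers have stopped.
- ctrl.hold(seconds).
- kin.inverse_kinematics(position, orientation): joint angles nearest the present ones, or None.
- ctrl.read_state(): the state.
- imaging.snapshot(name): name is "scene" or "top" or "wrist"; returns a dict with "img" (420x560x3 uint8, red, green, blue), "depth" (420x560 float32, mm along the optical axis (not along the pixel's ray), 0 where there is no reading), "intrinsics" (3x3 intrinsics, pixels), "origin" and "attitude" of the camera in the world; the wrist camera has in their place "mount" (4x4, takes a point from camera to tool coordinates, whose origin is the TCP and whose axes are the flange's). Camera axes: x right, y down, z forward; pixel columns grow to the right and rows downward; lengths in mm; the calibration is good to about 2 mm. A picture is of the moment at which its call begins: read the wrist's pose just before it.
A pose or a line that the arm cannot do raises ctrl.PlanningError and nothing moves.
- ctrl.hand_in(): hands the job in; it is judged then, once.
Trained networks look in a picture, given as the dict that the camera call returned (one of the last four; its "shot" number tells which), for a name from the list of things; names that differ only in an ending like _2 or _b are one class to them, and where a whole thing is asked for, a point or a joint stands for the part that bears it (a point fixed in the world has none). Each returns a list of dicts, best first, with "p" (0 to 1); they miss things now and then, are a little off and sometimes report something else, mostly with a low value. They report only what shows in the picture. A call takes as long as a camera call. They do not tell look-alikes from the thing itself.
- imaging.search_frame(thing, picture): "centre" ([x, y, z] in mm, in the coordinates of the camera as it stood for that picture, good to about 4 mm: the middle of the surface that is visible of it).
- imaging.tip_of(thing, picture): "centre" ([x, y, z] in mm, in the coordinates of the camera as it stood for that picture, good to about 4 mm: a listed point, or the origin of a listed thing).
The state is a dict: "clock": time; "qpos": joint angles; "qd": joint speeds; "joint_efforts": joint torques, N m; "position": TCP position; "eef_rot": TCP orientation; "wrist_force": force on the tool from outside, world axes, zero at the start; "moment": the same for the moment, N m; "width": opening from 0.0 (shut) to 1.0 (fully open); "grip_force": force on a finger pad.
Only numpy, scipy, OpenCV 4.12 (cv2) and the standard library are available. Lean on these libraries where they do the work, as an engineer would, in place of code of your own. Each camera call takes 0.05 s, during which the arm holds its last target. There are 200 camera calls.

## Working session

There is one attempt and no reset: what is moved stays moved. The work goes in short steps, each a Python script; the robot and the scene stay as the last script left them, time stands still between calls to the robot, and variables do not carry over. Pictures are saved under pics/ and viewed, at most 14 in all, crops included, and the job is handed in when it is done.

```bash
mkdir -p pics
cat > h.py <<'E'
import numpy as np, cv2
from cell import ctrl, kin, imaging
def pose(name):
    s=ctrl.read_state(); p=imaging.snapshot(name)
    if 'origin' in p: return p,np.array(p['attitude']),np.array(p['origin'])
    M=np.array(p['mount']);R=np.array(s['eef_rot']);t=np.array(s['position'])
    return p,R@M[:3,:3],R@M[:3,3]+t
def save(p,fn,crop=None,k=1):
    im=p['img'][:,:,::-1]
    if crop: x0,y0,x1,y1=crop; im=im[y0:y1,x0:x1]
    cv2.imwrite('pics/'+fn,cv2.resize(im,None,fx=k,fy=k,interpolation=cv2.INTER_CUBIC))
def cloud(p,R,t):
    K=np.array(p['intrinsics']);d=p['depth'];v,u=np.mgrid[:d.shape[0],:d.shape[1]]
    c=np.stack([(u-K[0,2])/K[0,0]*d,(v-K[1,2])/K[1,1]*d,d],-1)
    w=c@R.T+t; w[d==0]=np.nan; return w
def pix(p,R,t,w):
    c=R.T@(np.array(w)-t);K=np.array(p['intrinsics']);q=K@c;return (q[:2]/q[2]).round().astype(int)
def find(thing,p,R,t,tip=True,pmin=.3):
    f=imaging.tip_of if tip else imaging.search_frame
    return [(round(d['p'],2),(R@np.array(d['centre'])+t).round(1),pix(p,R,t,R@np.array(d['centre'])+t)) for d in f(thing,p) if d['p']>pmin]
def down(yaw): # tool pointing down, closing axis y at angle yaw(deg) from world y
    a=np.deg2rad(yaw);c,s=np.cos(a),np.sin(a)
    # closing axis y=( -s, c,0)
    y=np.array([-s,c,0]);z=np.array([0,0,-1.]);return np.stack([np.cross(y,z),y,z],1)
E
python3 - <<'E'
from h import *
s=ctrl.read_state();print(s['clock'],s['eef_rot'],ctrl.tips_ahead)
for n in ['top','scene']:
    p,R,t=pose(n);save(p,n+'0.png',k=1.4);print(n,t,R.round(2).tolist())
    for th in ['bay_left','bay_right','bar_edge','crank_axis','handle_mid','board_a','beaker_1','wooden_rib','glaze_jar','clay_stamp','frame']:
        print(th)
        for r in find(th,p,R,t): print('   ',*r)
E
```

```text
0.0 [[ 9.62221772e-01  2.72266708e-01 -3.18038566e-04]
 [ 2.72266836e-01 -9.62220157e-01  1.77197211e-03]
 [ 1.76425893e-04 -1.79162150e-03 -9.99998379e-01]] 11.0
top [ 3.68867855e+02 -1.36495926e-01  1.56104531e+03] [[-0.03, -1.0, 0.09], [-1.0, 0.03, -0.01], [0.01, -0.09, -1.0]]
bay_left
bay_right
    0.79 [607.9   1.   14.7] [274 180]
bar_edge
    0.87 [680.8  63.8  32.8] [252 156]
crank_axis
    0.58 [577.6 238.7  60.1] [193 190]
handle_mid
    0.61 [535.9 238.6  89.4] [192 203]
board_a
    0.62 [ 514.1 -372.9    3.4] [396 208]
beaker_1
    0.77 [421.5  75.6   2. ] [251 242]
    0.66 [418.2 311.3  -2.2] [173 245]
    0.66 [317.2 309.4  -1.4] [174 279]
wooden_rib
    0.88 [385.9 -52.4   0.4] [293 253]
    0.46 [418.2 311.2  -1.6] [173 245]
glaze_jar
    0.89 [613.2 370.6  -3.3] [154 182]
clay_stamp
    0.62 [606.  117.9   9.7] [235 182]
    0.54 [ 650.  -182.1   -1.9] [332 166]
    0.33 [577.5 238.2  59.4] [194 190]
frame
    0.87 [601.3  58.5   3.6] [255 183]
scene [1051.07494919  234.65150353  789.00631134] [[-0.42, 0.7, -0.57], [0.91, 0.34, -0.26], [0.01, -0.63, -0.78]]
bay_left
    0.79 [601.  115.   10.5] [317 271]
bay_right
    0.91 [605.6   0.7  13. ] [271 253]
bar_edge
    0.55 [675.1  57.8  32.8] [280 283]
crank_axis
    0.76 [577.2 238.8  63.3] [377 271]
handle_mid
    0.7 [535.3 236.5  94.5] [384 248]
board_a
    0.72 [ 4.717e+02 -2.226e+02  2.000e-01] [219 189]
    0.6 [ 511.4 -382.8    4.2] [161 179]
beaker_1
    0.78 [319.1 309.1   0. ] [427 215]
    0.77 [419.2 308.8   2.3] [418 244]
    0.72 [420.3  79.2   3.3] [330 212]
wooden_rib
    0.97 [389.6 -56.9   3.5] [287 187]
    0.39 [577.8 237.8  61.6] [376 271]
glaze_jar
    0.6 [617.  370.6  -2.7] [426 325]
clay_stamp
    0.74 [ 651.3 -185.2    4.3] [194 242]
frame
    0.86 [604.7  61.9  -2.1] [295 266]
```

View pics/top0.png

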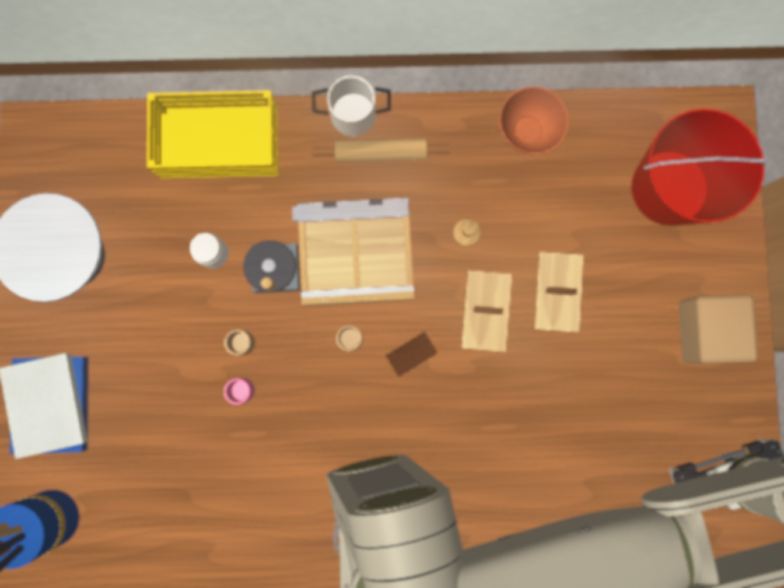

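View pics/scene0.png

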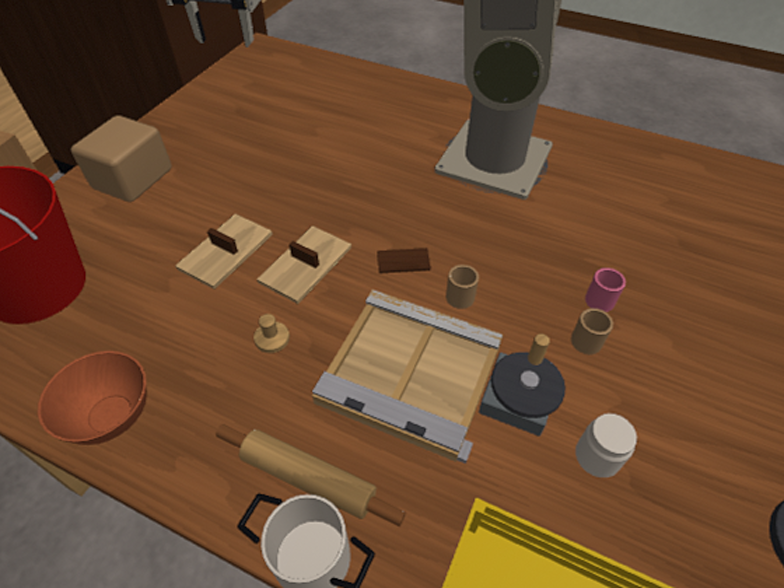

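The top view (1.4×) shows these candidates:
- **Beakers:** buff at (349,338) and (238,342). The pink look-alike at (237,391) and the stamp at (466,232) are to be left alone.
- **Boards:** (487,310) and (560,291). The rolling pin and box are not boards.
- **Crank:** disc at (270,265), with its handle at (266,284).

I choose the two buff beakers, the two battened boards and the crank peg, and will check them in one close crop.

Run:
```python
from h import *
p,R,t=pose('scene');save(p,'crop1.png',(310,170,460,300),4)
def show(n,pos):
    ctrl.reach(pos,down(180)) if n=='x' else None
for n,pos,ths in [('boards',(440,-300,400),['board_a']),('frame',(520,150,420),['bay_left','bay_right','bar_edge','crank_axis','handle_mid','beaker_1','wooden_rib'])]:
    for yaw in (180,0):
        try: ctrl.reach(pos,down(yaw)); print('yaw',yaw); break
        except ctrl.PlanningError as e: print(e)
    ctrl.hold(.3)
    p,R,t=pose('wrist');save(p,n+'.png',k=1.4); print(t,R.round(2).tolist(),ctrl.read_state()['clock'])
    np.savez(n+'.npz',img=p['img'],cloud=cloud(p,R,t),R=R,t=t,K=p['intrinsics'])
    for th in ths:
        print(th)
        for r in find(th,p,R,t): print('   ',*r)
```

```text
yaw 180
[ 510.23119073 -302.06892838  555.19416349] [[-0.0, -0.97, -0.26], [-1.0, 0.0, 0.0], [-0.0, 0.26, -0.97]] 3.175
board_a
    0.71 [ 473.5 -221.4    2.2] [225 144]
    0.57 [ 514.2 -378.1   -1.6] [328 116]
yaw 180
[590.64208235 147.78810744 575.57513202] [[-0.0, -0.97, -0.26], [-1.0, 0.0, 0.0], [-0.0, 0.26, -0.97]] 5.25
bay_left
    0.8 [604.8 117.8  12.3] [297 110]
    0.56 [607.3   1.9   9. ] [373 108]
bay_right
    0.55 [539.6 242.5  95.3] [207 159]
bar_edge
    0.77 [683.8  61.   31.6] [338  51]
crank_axis
    0.77 [580.  238.7  63.1] [212 127]
handle_mid
    0.68 [539.2 240.2  92.9] [209 159]
beaker_1
    0.85 [418.3 309.2  -0. ] [182 225]
    0.74 [318.9 310.4  -0.6] [185 279]
    0.72 [427.4  72.6   1.4] [322 220]
    0.48 [620.  370.1   1. ] [133 100]
wooden_rib
    0.81 [383.9 -56.7   0. ] [397 244]
```

View pics/crop1.png

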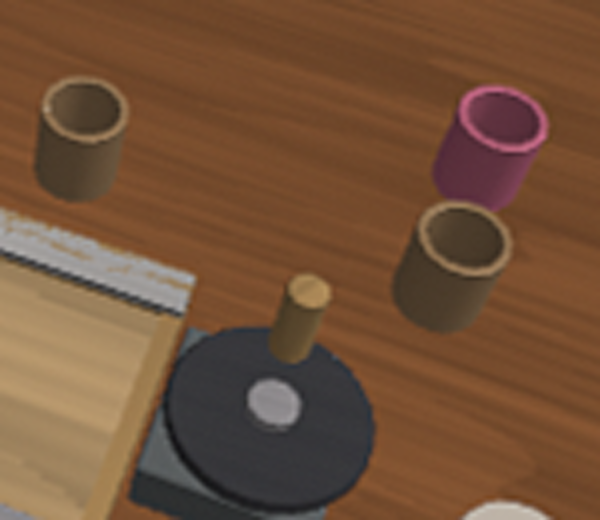

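View pics/boards.png

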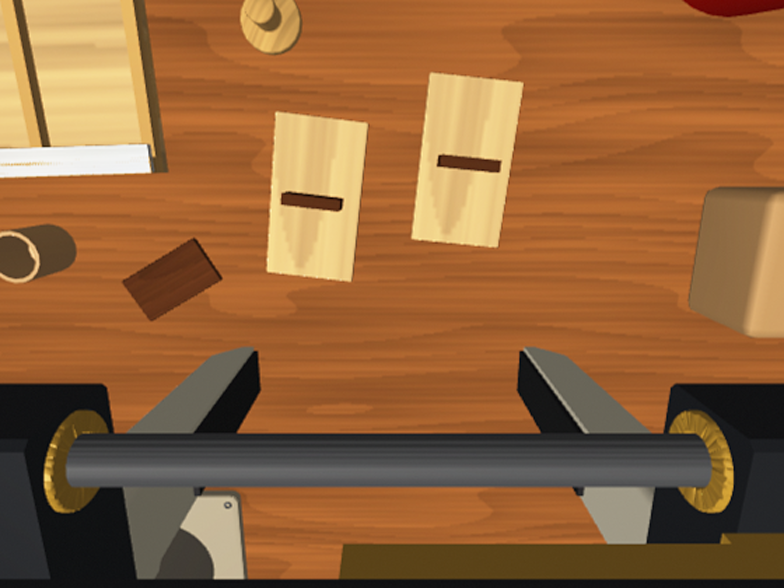

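View pics/frame.png

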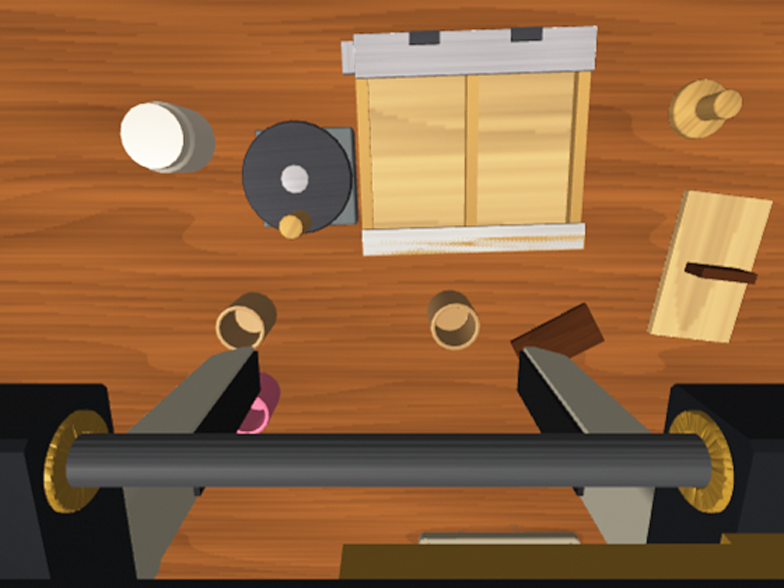

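The crop confirms the choice: two buff beakers at crop px (80,140) and (450,265), the pink one at (495,150) excluded, and the peg at (300,320). Next I'll measure precisely from the depth clouds.

Run:
```python
from h import *
f=np.load('frame.npz');w=f['cloud'];im=f['img'].astype(int)
def sel(w,x0,x1,y0,y1,z0,z1): return w[(w[...,0]>x0)&(w[...,0]<x1)&(w[...,1]>y0)&(w[...,1]<y1)&(w[...,2]>z0)&(w[...,2]<z1)]
def circ(P):
    from scipy.spatial import ConvexHull
    h=P[ConvexHull(P[:,:2]).vertices,:2]; c,r=cv2.minEnclosingCircle(P[:,:2].astype(np.float32)[:,None]);
    A=np.c_[2*h,np.ones(len(h))];s=np.linalg.lstsq(A,(h**2).sum(1),rcond=None)[0];return s[:2].round(1),np.sqrt(s[2]+s[:2]@s[:2]).round(1),np.round(c,1),round(r,1)
def rect(P):
    print(len(P),'z',np.median(P[:,2]).round(1),cv2.minAreaRect(P[:,:2].astype(np.float32)))
print('lip');rect(sel(w,450,540,-80,200,34,46))
print('bar');rect(sel(w,660,760,-80,200,31,46))
P=sel(w,500,660,165,310,54,66);print('disc',len(P),np.median(P[:,2]),circ(P))
P=sel(w,480,600,200,300,112,122);print('peg',len(P),np.median(P[:,2]),circ(P))
for b in [(418,310),(424,75)]:
    P=sel(w,b[0]-45,b[0]+45,b[1]-45,b[1]+45,56,68);print('beaker',len(P),np.median(P[:,2]),circ(P))
print('walls');rect(sel(w,450,700,-80,190,22,30))
# wall lines: points along inner edges
for x in (540,580,620,660):
    P=sel(w,x-2,x+2,-90,200,20,31);print(x,np.unique(P[:,1].round())[[0,-1]],np.sort(P[:,1]).round()[::4].tolist())
print('floor');P=sel(w,520,670,-80,190,9,15);print(np.median(P[:,2]))
f=np.load('boards.npz');w=f['cloud']
for c in [(473,-222),(514,-379)]:
    rect(sel(w,c[0]-110,c[0]+110,c[1]-75,c[1]+75,9,15));rect(sel(w,c[0]-40,c[0]+40,c[1]-60,c[1]+60,42,50))
print('table',np.median(sel(w,300,400,-400,-300,-10,8)[:,2]))
```

```text
lip
3072 z 40.3 ((492.835205078125, 68.34550476074219), (263.6951599121094, 86.22136688232422), 88.51409149169922)
bar
5541 z 36.5 ((701.6414794921875, 61.889808654785156), (40.6168327331543, 239.66905212402344), 1.633492112159729)
disc 4383 60.30313807425557 (array([580.3, 240.3]), np.float64(55.7), array([580.5, 240.3]), 56.1)
peg 243 117.01891287486859 (array([538.5, 237.3]), np.float64(11.0), array([538.4, 237.4]), 11.4)
beaker 341 61.71068352178156 (array([421.8, 308.7]), np.float64(26.7), array([422.1, 308.8]), 27.1)
beaker 373 61.69847148470444 (array([424.2,  75.4]), np.float64(26.5), array([424.1,  75.5]), 26.9)
walls
2803 z 26.3 ((566.4011840820312, 60.08959197998047), (231.37127685546875, 245.47840881347656), 1.7566123008728027)
540 [-63. 182.] [-63.0, -60.0, -58.0, -57.0, -54.0, -52.0, -51.0, 52.0, 53.0, 56.0, 58.0, 61.0, 62.0, 165.0, 168.0, 171.0, 174.0, 182.0]
580 [-61. 178.] [-61.0, -60.0, -57.0, -55.0, -53.0, -52.0, -50.0, 53.0, 55.0, 58.0, 59.0, 61.0, 64.0, 168.0, 171.0, 174.0, 178.0]
620 [-60. 179.] [-60.0, -59.0, -57.0, -54.0, -52.0, -50.0, -49.0, -48.0, 55.0, 58.0, 61.0, 64.0, 167.0, 169.0, 172.0, 175.0, 176.0, 179.0]
660 [-59. 180.] [-59.0, -57.0, -55.0, -53.0, -51.0, -50.0, -48.0, -47.0, 56.0, 58.0, 60.0, 62.0, 64.0, 66.0, 67.0, 171.0, 173.0, 175.0, 177.0, 180.0]
floor
12.369120105058016
6863 z 12.3 ((476.666259765625, -223.24148559570312), (96.21615600585938, 170.10061645507812), 83.12398529052734)
372 z 46.2 ((476.5922546386719, -223.54171752929688), (59.649505615234375, 12.180255889892578), 82.81639862060547)
7309 z 12.3 ((514.3101196289062, -383.1663818359375), (96.16547393798828, 170.283447265625), 84.23579406738281)
390 z 46.4 ((514.2356567382812, -382.8396911621094), (59.402713775634766, 11.980697631835938), 84.14862060546875)
table 0.2385011696133006
```

```bash
cat > crank.py <<'E'
from h import *
AX=np.array([580.4,240.3]);F=1.65
def peg(a,r=42): # crank angle deg
    th=np.deg2rad(180+F+a);return AX+r*np.array([np.cos(th),np.sin(th)])
def wind(a0,a1,z=86,step=12):
    R=ctrl.read_state()['eef_rot'];base=np.array(ctrl.read_state()['wrist_force']);r=42.;log=[]
    n=int(np.ceil(abs(a1-a0)/step))
    for i,a in enumerate(np.linspace(a0,a1,n+1)[1:]):
        last=i>=n-2
        hit=ctrl.movel([*peg(a,r),z],speed=60,force_limit=22 if last else 35)
        s=ctrl.read_state();f=np.array(s['wrist_force'])-base
        u=(peg(a)-AX)/42; fr=f[:2]@u; ft=f[:2]@np.array([-u[1],u[0]])
        log.append((round(a),round(fr,1),round(ft,1),round(f[2],1)))
        r=np.clip(r+0.05*fr,39,45)
        if hit: log.append(('HIT',round(a)));break
    print(log);print('r',r,'t',s['clock'])
    v=np.array(s['position'])[:2]-AX;print('angle',(np.degrees(np.arctan2(v[1],v[0]))-180-F)%360,np.hypot(*v))
    return hit
E
python3 - <<'E'
from crank import *
f=np.load('frame.npz');w=f['cloud']
m=(np.hypot(w[...,0]-AX[0],w[...,1]-AX[1])<20);print('hub z',np.nanmax(w[m][:,2]))
P=w[(w[...,0]>480)&(w[...,0]<540)&(w[...,1]>-75)&(w[...,1]<185)&(w[...,2]>36)&(w[...,2]<44)];print('lip',cv2.minAreaRect(P[:,:2].astype(np.float32)))
p0=[538.5,237.3]
ctrl.reach([*p0,160],down(180));ctrl.grip(.5)
ctrl.movel([*p0,86],speed=100,force_limit=15);ctrl.grip(0,25)
s=ctrl.read_state();print(s['width'],s['grip_force'],s['wrist_force'])
wind(2.5,361)
p,R,t=pose('scene');save(p,'sc_wound.png',(200,150,480,360),2.8)
for r in find('bar_edge',p,R,t)+find('handle_mid',p,R,t): print(*r)
E
```

```text
hub z 72.63432619061757
lip ((516.1971435546875, 60.28022766113281), (248.7816162109375, 39.094932556152344), 88.51409149169922)
0.24363327404445584 25.000483095645905 [-0.12744679  2.72106394  2.03502739]
[(14, np.float64(-2.1), np.float64(3.2), np.float64(0.7)), (26, np.float64(-4.5), np.float64(2.0), np.float64(-0.1)), (38, np.float64(-3.9), np.float64(2.2), np.float64(0.6)), (50, np.float64(-4.8), np.float64(2.1), np.float64(0.4)), (62, np.float64(-2.9), np.float64(1.2), np.float64(0.7)), (74, np.float64(-3.3), np.float64(1.7), np.float64(2.7)), (86, np.float64(-1.4), np.float64(0.9), np.float64(2.9)), (98, np.float64(-1.4), np.float64(-0.1), np.float64(5.2)), (110, np.float64(-0.7), np.float64(-0.2), np.float64(5.5)), (122, np.float64(0.7), np.float64(-0.6), np.float64(6.5)), (134, np.float64(0.8), np.float64(-1.4), np.float64(5.9)), (146, np.float64(1.5), np.float64(-2.1), np.float64(5.1)), (158, np.float64(2.7), np.float64(-1.9), np.float64(3.7)), (170, np.float64(4.3), np.float64(-2.2), np.float64(3.6)), (182, np.float64(4.9), np.float64(-4.5), np.float64(2.5)), (194, np.floa
[... 330 characters left out ...]
t64(4.0)), (265, np.float64(2.4), np.float64(-0.3), np.float64(4.2)), (277, np.float64(0.8), np.float64(0.8), np.float64(5.4)), (289, np.float64(-0.5), np.float64(1.7), np.float64(6.4)), (301, np.float64(-0.7), np.float64(1.6), np.float64(5.7)), (313, np.float64(-1.0), np.float64(2.2), np.float64(5.5)), (325, np.float64(-2.4), np.float64(2.2), np.float64(5.5)), (337, np.float64(-2.8), np.float64(3.1), np.float64(5.3)), (349, np.float64(-3.5), np.float64(2.7), np.float64(4.6)), (361, np.float64(-0.9), np.float64(-0.8), np.float64(0.9)), ('HIT', 361)]
r 42.377783408205424 t 17.7667
angle 357.79795337672493 41.859705634797244
0.94 [692.2  58.8  30.7] [277 290]
0.57 [536.9 240.5  93.4] [386 249]
```

Run:
```python
from crank import *
ctrl.grip(.5);p0=ctrl.read_state()['position'];ctrl.movel([p0[0],p0[1],165],speed=150)
ctrl.reach((560,60,340),down(180));ctrl.hold(.3)
p,R,t=pose('wrist');w=cloud(p,R,t);save(p,'fr2.png',k=1.3);np.savez('fr2.npz',cloud=w,img=p['img'])
a=np.deg2rad(F);X=np.array([np.cos(a),np.sin(a)]);Y=np.array([-X[1],X[0]])
O=np.array([605.7,59.1]);d=w[...,:2]-O;fx=d@X;fy=d@Y;z=w[...,2]
def rng(m,v): q=v[m];return np.percentile(q,[.5,99.5]).round(1),len(q)
for y in (-100,-60,-20,20,60,100):
    k=abs(fy-y)<8
    print(y,'lip',rng(k&(fx<-60)&(z>35)&(z<45)&(fx>-125),fx),'bar',rng(k&(fx>60)&(fx<140)&(z>31)&(z<42),fx))
for x in (-60,-30,0,30,60):
    k=abs(fx-x)<6
    print(x,'Rbay floor',rng(k&(z<16)&(z>8)&(fy>-112)&(fy<-2),fy),'L',rng(k&(z<16)&(z>8)&(fy<112)&(fy>2),fy))
P=w[(z>112)&(z<122)&(abs(w[...,1]-240)<50)];print('peg',P.mean(0) if len(P) else None)
print(ctrl.read_state()['clock'])
# feasibility
bt=[((476.6,-223.4),-6.9),((514.3,-383),-5.8)]
for off in (-90,90):
    for b,yw in bt: print(off,kin.inverse_kinematics([*b,25],down(yw+off)) is not None,end=' ')
    R0=down(F+off);from_=cv2.Rodrigues(np.array([*Y,0])*np.deg2rad(-15))[0]
    for yy in (57,-57): q=kin.inverse_kinematics([*(O+Y*yy),70],from_@R0);print(None if q is None else np.round(q),(from_@R0)[:,2].round(2))
```

```text
-100 lip (array([-103.5,  -75.8]), 251) bar (array([ 91.9, 131. ]), 498)
-60 lip (array([-103.5,  -75.7]), 261) bar (array([ 91.8, 131.4]), 514)
-20 lip (array([-103.8,  -75.7]), 258) bar (array([ 91.9, 131.4]), 500)
20 lip (array([-103.9,  -76. ]), 266) bar (array([ 91.9, 131.4]), 507)
60 lip (array([-104.2,  -76.1]), 263) bar (array([ 91.9, 131.3]), 496)
100 lip (array([-103.9,  -76.1]), 256) bar (array([ 91.7, 131.3]), 496)
-60 Rbay floor (array([-108.3,   -7.3]), 643) L (array([  6.4, 108. ]), 646)
-30 Rbay floor (array([-107.9,   -6.7]), 676) L (array([  6.8, 107.7]), 670)
0 Rbay floor (array([-108.2,   -7.4]), 711) L (array([  7.2, 107.9]), 704)
30 Rbay floor (array([-108.1,   -6.8]), 743) L (array([  6.3, 107.9]), 749)
60 Rbay floor (array([-108. ,   -6.3]), 784) L (array([  6.6, 108.1]), 788)
peg [539.00459144 237.63962408 116.83542491]
20.5417
-90 True -90 True [  7.   4. 107.  -2.  53.   6.] [ 0.26  0.01 -0.97]
[ -6.   3. 109.   2.  53.  -9.] [ 0.26  0.01 -0.97]
90 False 90 True None [ 0.26  0.01 -0.97]
None [ 0.26  0.01 -0.97]
```

View pics/fr2.png

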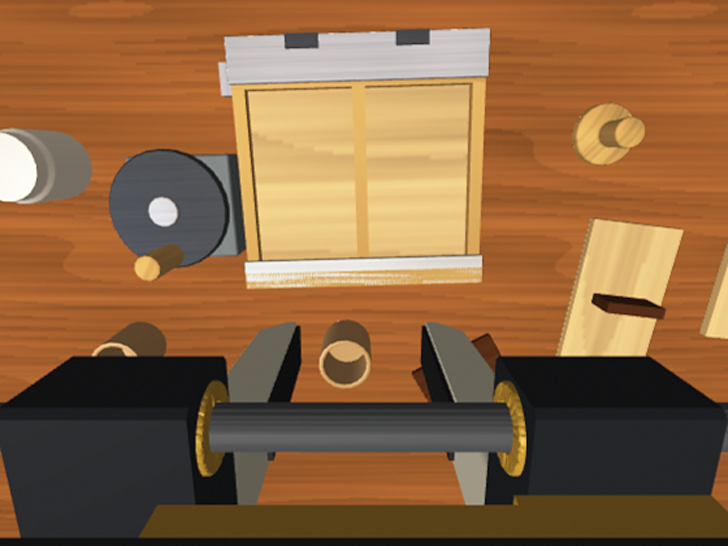

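The view shows the bar at about (357,55), fully drawn back with its edge at 91.9 mm, and both bays clear. The frame fit agrees to under 0.5 mm. Next come the boards.

```bash
cat > board.py <<'E'
from crank import *
a=np.deg2rad(F);X=np.array([np.cos(a),np.sin(a)]);Y=np.array([-X[1],X[0]]);O=np.array([605.7,59.1]);ZF=12.2
def bp(xn,zn,th,fy):
    t=np.deg2rad(th);x=xn+85*np.cos(t)-26*np.sin(t);z=zn+85*np.sin(t)+26*np.cos(t)
    return [*(O+X*x+Y*fy),z+ZF],cv2.Rodrigues(np.array([*Y,0])*-t)[0]@down(F-90)
def st(tag):
    s=ctrl.read_state();print(tag,'t',round(s['clock'],1),'w',round(s['width'],3),'f',np.round(s['wrist_force'],1),'p',np.round(s['position'],1))
def pick(c,yw):
    ctrl.reach([*c,130],down(yw-90));ctrl.grip(.55)
    ctrl.movel([*c,26.5],speed=120,force_limit=12);ctrl.grip(0,45);st('gripped')
    ctrl.movel([*c,190],speed=200);st('lifted')
def fit(fy):
    T=14
    ctrl.reach(*bp(-67,130,T,fy));ctrl.movel(bp(-67,35,T,fy)[0],speed=150);ctrl.hold(.2);st('above')
    h=ctrl.movel(bp(-67,1,T,fy)[0],speed=40,force_limit=10);st(f'down {h}')
    zn=max(1,1+ctrl.read_state()['position'][2]-bp(-67,1,T,fy)[0][2])
    h=ctrl.movel(bp(-83.5,zn,T,fy)[0],speed=40,force_limit=12);st(f'slide {h}')
    for th in (11,8,5,2.5,0):
        h=ctrl.movel(*bp(-85+1.5*th/T,1+(zn-1)*th/T,th,fy),speed=40,force_limit=20)
        if h: st(f'rot {th} HIT')
    st('flat');h=ctrl.movel(bp(-85,-1,0,fy)[0],speed=20,force_limit=8);st(f'seat {h}')
E
python3 - <<'E'
from board import *
pick((476.6,-223.4),-6.9)
fit(57)
p,R,t=pose('scene');save(p,'fit1.png',(200,130,480,340),2.8)
E
```

```text
gripped t 24.4 w 0.125 f [-0.9  0.8  2.2] p [ 476.5 -223.4   26.5]
lifted t 25.3 w 0.13 f [-0.4  0.  -3. ] p [ 475.8 -222.9  188.3]
above t 27.7 w 0.128 f [-0.1 -0.3 -2.8] p [614.3 116.4  94.7]
down False t 28.7 w 0.127 f [-0.1  0.3 -2.4] p [613.5 116.4  59.3]
slide False t 29.2 w 0.126 f [ 0.7 -0.3 -2.2] p [596.7 115.9  59.5]
flat t 30.5 w 0.128 f [ 0.2 -0.1 -3. ] p [604.2 116.1  39.1]
seat False t 30.8 w 0.13 f [-3.3 -1.8  5.2] p [604.4 116.1  38.5]
```

View pics/fit1.png

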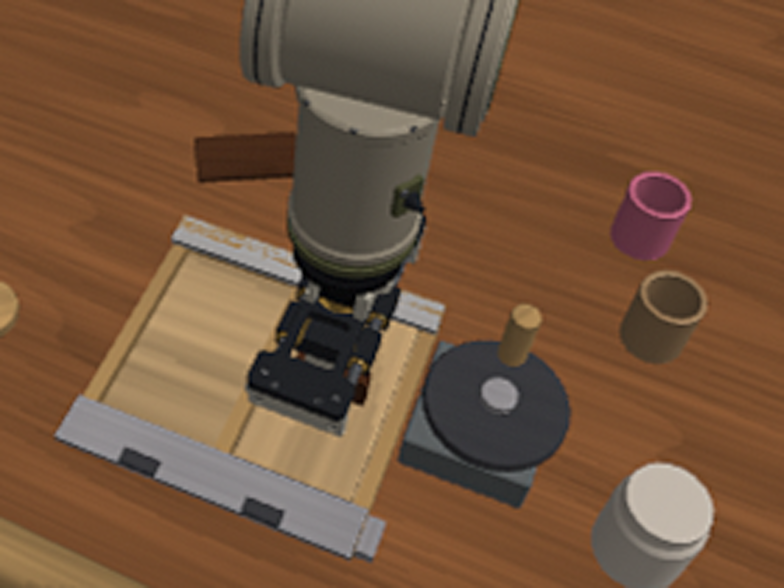

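The board lies flat in the left bay at around (330,380), reached the floor (5 N contact), and nothing else is disturbed. I'll release it and fit the second.

Run:
```python
from board import *
ctrl.grip(.4);p=ctrl.read_state()['position'];ctrl.movel([p[0],p[1],170],speed=200)
pick((514.3,-383),-5.8)
fit(-57)
ctrl.grip(.4);p=ctrl.read_state()['position'];ctrl.movel([p[0],p[1],170],speed=200)
ctrl.reach((540,60,340),down(180));ctrl.hold(.3)
p,R,t=pose('wrist');w=cloud(p,R,t);save(p,'fr3.png',k=1.3)
d=w[...,:2]-O;fx=d@X;fy=d@Y;z=w[...,2]
for c in (57,-57):
    for xx in (-65,-40,40,65,78):
        m=(abs(fx-xx)<5)&(abs(fy-c)<40);print(c,xx,np.nanmedian(z[m]).round(2))
    m=(abs(fx)<30)&(abs(fy-c)<45)&(z>50);q=np.c_[fx[m],fy[m]].astype(np.float32);print('batten',cv2.minAreaRect(q))
P=w[(z>112)&(z<122)&(abs(w[...,1]-240)<50)];print('peg',P.mean(0) if len(P) else None)
for r in find('beaker_1',p,R,t): print(*r)
```

```text
gripped t 36.3 w 0.129 f [-0.6  0.2  0.8] p [ 514.2 -383.    26.6]
lifted t 37.3 w 0.126 f [-0.8 -0.7 -3.3] p [ 513.6 -382.3  188.1]
above t 39.8 w 0.128 f [ 0.2 -0.7 -2. ] p [617.6   2.2  94.7]
down False t 40.8 w 0.127 f [-0.2  0.5 -2.2] p [616.8   2.4  59.3]
slide False t 41.3 w 0.126 f [-0.7 -0.4 -1.9] p [600.    1.9  59.5]
flat t 42.6 w 0.125 f [ 0.6  0.1 -2. ] p [607.5   2.2  39.1]
seat False t 42.9 w 0.126 f [-2.8  0.9  6.1] p [607.7   2.1  38.5]
57 -65 352.74
57 -40 437.39
57 40 24.39
57 65 24.46
57 78 24.42
batten ((-11.607080459594727, 53.4730339050293), (67.31586456298828, 36.76325607299805), 89.94625854492188)
-57 -65 353.61
-57 -40 437.39
-57 40 24.42
-57 65 24.54
-57 78 24.44
batten ((-2.1093783378601074, -49.534873962402344), (30.918787002563477, 74.81974792480469), 20.705787658691406)
peg [538.77303112 237.64159306 116.75607567]
0.8 [428.1  71.7   1.1] [268 247]
0.73 [ 4.231e+02  3.426e+02 -4.000e-01] [ 86 250]
```

View pics/fr3.png

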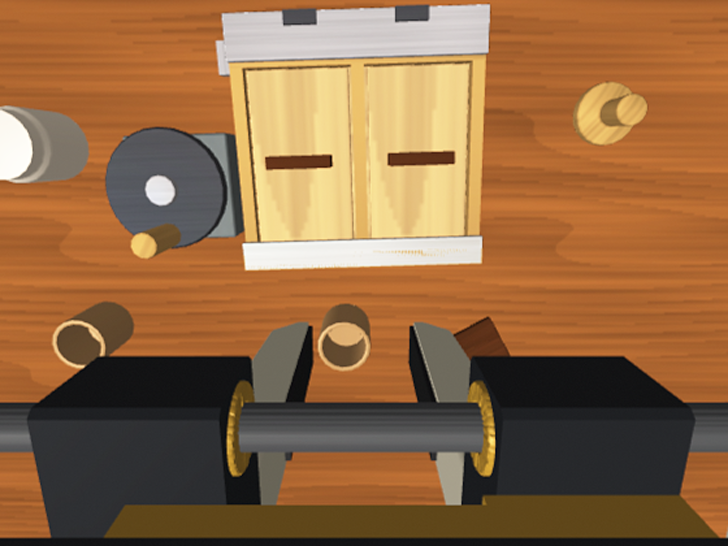

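Both boards lie flat, with tops at 24.4 mm. The left beaker at (80,335) has been knocked to about (423,342), and the other at (343,340) is unmoved. I'll wind the crank back.

Run:
```python
from board import *
p0=[538.8,237.8]
ctrl.reach([*p0,160],down(180));ctrl.grip(.5)
ctrl.movel([*p0,86],speed=100,force_limit=15);ctrl.grip(0,25);st('peg')
wind(362,-1)
ctrl.grip(.5);p0=ctrl.read_state()['position'];ctrl.movel([p0[0],p0[1],165],speed=150)
ctrl.reach((520,160,400),down(180));ctrl.hold(.3)
p,R,t=pose('wrist');w=cloud(p,R,t);save(p,'fr4.png',k=1.3);np.savez('fr4.npz',cloud=w)
d=w[...,:2]-O;fx=d@X;fy=d@Y;z=w[...,2]
for y in (-90,-30,30,90):
    m=(abs(fy-y)<8)&(fx>60)&(fx<140)&(z>31)&(z<42);print('bar',y,np.percentile(fx[m],[.5,99.5]).round(1))
for c in (57,-57):
    print('z',[np.nanmedian(z[(abs(fx-xx)<5)&(abs(fy-c)<40)]).round(2) for xx in (-60,-40,40,65)])
    m=(abs(fx)<30)&(abs(fy-c)<45)&(z>50)&(z<65);print('batten',cv2.minAreaRect(np.c_[fx[m],fy[m]].astype(np.float32)))
for r in find('beaker_1',p,R,t):
    print(*r);c=r[1];m=(np.hypot(w[...,0]-c[0],w[...,1]-c[1])<45)&(abs(z-62)<4)
    if m.sum()>50: print('   ',cv2.minEnclosingCircle(w[m][:,:2].astype(np.float32)[:,None]))
P=w[(z>112)&(z<122)&(abs(w[...,1]-240)<50)];print('peg',P.mean(0) if len(P) else None);st('')
p,R,t=pose('top')
for r in find('beaker_1',p,R,t): print('top',*r)
```

```text
peg t 49.1 w 0.243 f [ 2.  12.5 -1.6] p [539.2 240.5  86.8]
[(350, np.float64(-0.6), np.float64(10.6), np.float64(4.6)), (339, np.float64(0.0), np.float64(11.5), np.float64(7.5)), (327, np.float64(-2.0), np.float64(11.9), np.float64(7.9)), (315, np.float64(-2.4), np.float64(11.7), np.float64(9.1)), (303, np.float64(-2.7), np.float64(9.7), np.float64(8.2)), (292, np.float64(-3.6), np.float64(6.6), np.float64(7.8)), (280, np.float64(-3.3), np.float64(5.1), np.float64(6.2)), (268, np.float64(-3.1), np.float64(3.3), np.float64(4.7)), (257, np.float64(-2.5), np.float64(0.4), np.float64(3.7)), (245, np.float64(-0.5), np.float64(-3.0), np.float64(1.4)), (233, np.float64(1.0), np.float64(-5.2), np.float64(0.5)), (221, np.float64(1.4), np.float64(-7.1), np.float64(-0.2)), (210, np.float64(1.5), np.float64(-9.1), np.float64(0.4)), (198, np.float64(2.1), np.float64(-10.2), np.float64(2.4)), (186, np.float64(2.1), np.float64(-11.5), np.float64(3.4)), (175, np.float64(3.2), np.float64(-13.3), np.float64(5.3)), (163, np.float64(3.5), np.float64(-13.2), np.float64(8.2)), (151, np.float64(3.4), np.f
[... 1086 characters left out ...]
1.981412887573242, 59.3450813293457), 0.04794413223862648)
z [np.float64(24.29), np.float64(24.4), np.float64(24.44), np.float64(24.36)]
batten ((0.798799991607666, -57.149559020996094), (60.454978942871094, 12.029632568359375), 89.96110534667969)
0.76 [426.4 344.5  -1.1] [163 223]
    ((425.92474365234375, 342.494873046875), 27.238920211791992)
0.67 [317.1 312.   -0.4] [187 284]
0.59 [425.   71.9   1.5] [331 224]
    ((424.1255187988281, 75.33648681640625), 26.806804656982422)
peg [538.65910206 237.74768375 116.99370301]
 t 60.8 w 0.499 f [ 0.4  0.5 -1. ] p [519.9 160.2 399.3]
top 0.7 [601.8 114.5  12.1] [236 183]
top 0.52 [422.7  75.3  -0.5] [251 242]
top 0.51 [422.3 343.6  -3. ] [163 244]
```

View pics/fr4.png

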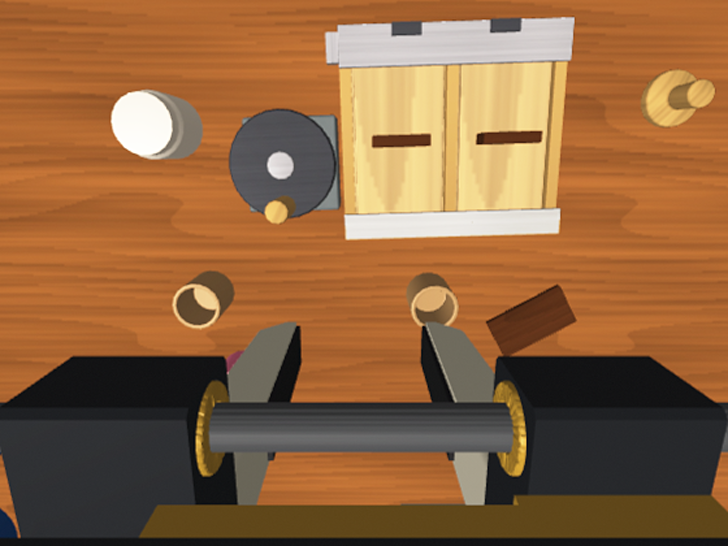

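The bar is home, edge at 75.8 mm, and both boards are flat. Beakers stand at px (200,300) and (435,298). I'll place them on the far halves of the boards.

Run:
```python
from board import *
def beaker(c,fx,fy):
    ctrl.reach([*c,140],down(180));ctrl.grip(1)
    ctrl.movel([*c,34],speed=120,force_limit=12);ctrl.grip(0,20);st('grip')
    if not .5<ctrl.read_state()['width']<.66: raise SystemExit('missed')
    ctrl.movel([*c,170],speed=150)
    g=O+X*fx+Y*fy;D=down(180+F)
    ctrl.reach([*g,170],D);ctrl.movel([*g,68],speed=120);ctrl.hold(.2)
    h=ctrl.movel([*g,56.5],speed=25,force_limit=4);st(f'placed {h}')
    ctrl.grip(.78);ctrl.movel([*g,170],speed=120)
beaker((425.9,342.5),41.3,57)
beaker((424.1,75.4),41.3,-57)
ctrl.reach((480,60,380),down(180));ctrl.hold(.3)
p,R,t=pose('wrist');w=cloud(p,R,t);save(p,'end_w.png',k=1.3)
d=w[...,:2]-O;fx=d@X;fy=d@Y;z=w[...,2]
for c in (57,-57):
    m=(abs(fx-41)<45)&(abs(fy-c)<45)&(z>75)&(z<95);print(cv2.minEnclosingCircle(np.c_[fx,fy][:0].astype(np.float32)[:,None]) if 0 else cv2.minEnclosingCircle(np.c_[fx[m],fy[m]].astype(np.float32)[:,None]),np.percentile(z[m],[5,95]))
p,R,t=pose('scene');save(p,'end_s.png',k=1.4);st('')
for n in ('scene','top'):
    p,R,t=pose(n)
    for r in find('beaker_1',p,R,t,pmin=.2): print(n,*r)
```

```text
grip t 64.8 w 0.58 f [-1.3  0.7  0.9] p [426.  342.7  34.1]
placed True t 68.7 w 0.577 f [ 0.5 -0.4  3.2] p [645.4 117.3  57.8]
grip t 73.6 w 0.569 f [-0.5  1.2  2.2] p [424.1  75.5  34.1]
placed True t 77.2 w 0.572 f [ 0.6 -0.2  4.4] p [648.7   3.3  57.8]
((41.011566162109375, 55.013912200927734), 26.887454986572266) [77.22673819 87.55602538]
((40.60311508178711, -58.77701187133789), 26.899906158447266) [76.80250134 87.68333051]
 t 80.3 w 0.779 f [ 0.  -0.2  0.3] p [480.1  59.9 379.4]
scene 0.76 [320.5 309.7  -2.5] [427 216]
scene 0.61 [642.3   3.9  21.9] [265 264]
scene 0.6 [644.8 116.1  23.3] [310 284]
top 0.84 [315.3 310.4  -2. ] [174 279]
top 0.64 [645.9   5.1  22.6] [272 168]
top 0.61 [643.4 114.9  21.7] [236 169]
top 0.37 [383.7 -51.9  -1.1] [293 254]
```

View pics/end_s.png

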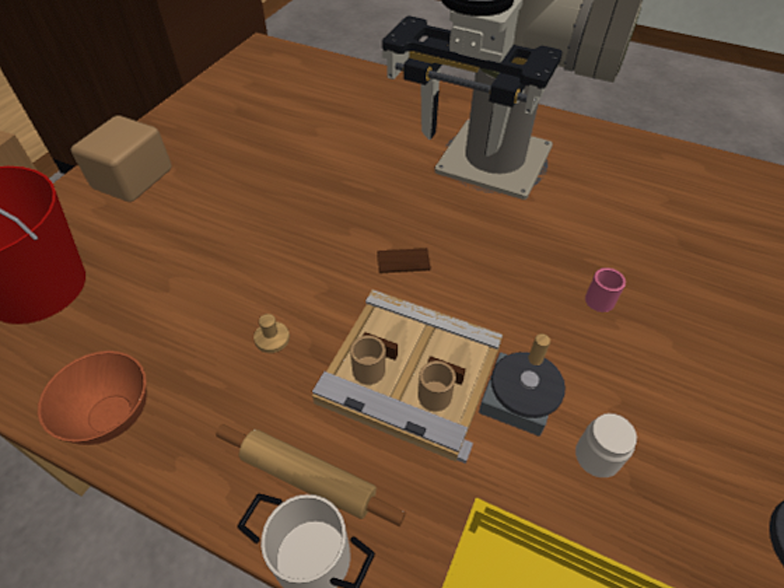

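View pics/end_w.png

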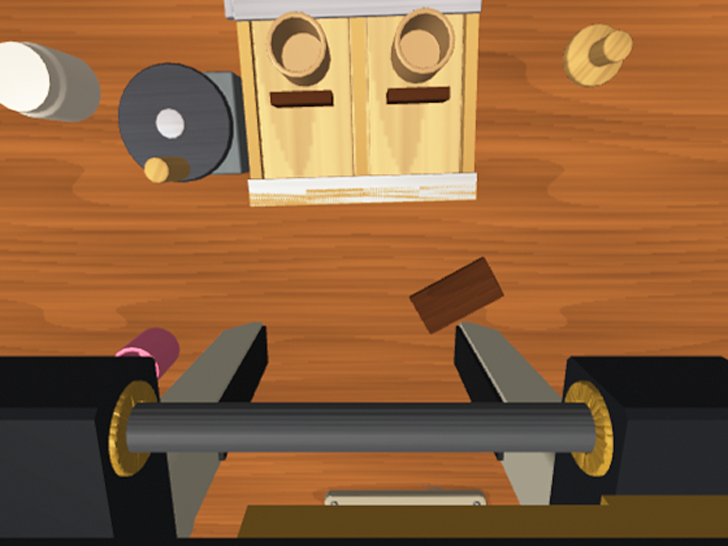

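Both beakers stand upright on the boards, at scene px (368,360) and (437,385). The bar is home, the rib, jar, stamp and pink cup are untouched, and no other buff beaker is visible.

```bash
python3 -c "
from cell import ctrl
print(ctrl.hand_in())"
```

```text
the job is handed in; nothing more can be done
None
```

I handed the job in at about 80 s on the robot clock: both boards are flat in their bays, the lock bar is fully home over them, both buff beakers found stand upright on the boards, and the rib, jar, stamp and pink cup were not touched.

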